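Gauge a plaster test prism from both ends

ROBOT

A 6-joint arm with a two-finger parallel gripper is mounted at the origin on the work surface. World frame = base frame: x ahead of the robot, y to its left, z up, the work surface at z = 0. Lengths are in m, angles in degrees, forces in N, time in s.
With the tool pointing down it reaches from about 0.35 to 0.875 m from the base axis. Payload 4.2 kg.
Tool frame: the origin (TCP) lies between the finger pads; the fingertips stand 19 mm ahead of it and the grasp point (between the pads) is the TCP; z points along the fingers, y is the line along which they close (so a half turn about z gives the same grasp; the last joint's range is limited). The gripper opens to 87 mm and grips with 3 to 60 N. Pads are 19 mm wide; open, the fingers measure 117 mm over their backs; the gripper's body (75 mm by 190 mm) begins 51 mm behind the grasp point.
Start: joints at [82.999, 22.042, 0.453, 0, -68.411, -14.817], TCP at [0.232, 0.58, 0.206] pointing down, gripper open.
Joint ranges: [-179.83, 179.83], [-69.29, 118.12], [-61.27, 80.66], [-181.25, 117.63], [-171.15, -9.14], [-177.46, 177.46]. Speed limits (degrees/s): [159.86, 159.86, 180, 180, 180, 180].

INTERFACE

Orientations are given as a 3x3 rotation matrix whose columns are the frame's x, y, z axes.
In Python, from station import r gives the robot as it stands.
- The arm moves only by the tool drive_tool, never from a script. Its argument "steps" is one flat list of numbers, 7 for each row, row after row: the turn, a rotation vector about the tool's x, y, z in rad, then the shift along the tool's x, y, z in m, then the opening, from 0 (shut) to 1 (fully open). A call has 1 to 10 rows; each row shifts and turns the commanded pose from where the row before left it, along the tool's axes as they then stand; what a row does not reach is not made up. A row lasts 1/12 s, in which the tool goes at most 41.7 mm and 7.16 degrees, less where a joint would pass 70% of its speed; a pose out of reach is approached as far as the arm can. A call is refused whole if a number of a shift passes 0.0417 or a number of a turn 0.125, either way. A call with a gripper value outside its range is refused whole. The fingers move at their own pace and stop on an object; the grip force is fixed at half the most. Time passes only in rows, so rows that do not move let the fingers close. It gives the time, the measured TCP pose, the force, the opening and the grip force at its end, in the units of the state.
- r.sense(): the state, without advancing time (a new reading comes with each control period).
- r.capture(name): name is "scene" or "top"; returns the picture (480x640x3 uint8, blue, green, red); there is no depth.
- r.camera_params(name): a dict with "camera_matrix" (3x3 intrinsics, pixels), "extrinsics" (4x4, takes a point from world to camera coordinates). Camera axes: x right, y down, z forward; pixel columns grow to the right and rows downward; lengths in m; the calibration is good to about 2 mm. A picture is of the moment at which its call begins. camera_params takes no time and is no camera call.
- r.finish_job(): hands the job in; it is judged then, once.
The state is a dict: "time_s": time; "joints": joint angles; "joint_velocities": joint speeds; "effort": joint torques, N m; "tcp_pos": TCP position; "ee_rot": TCP orientation; "wrist_force": force on the tool from outside, world axes, zero at the start; "moment": the same for the moment, N m; "gripper_width": opening from 0.0 (shut) to 1.0 (fully open); "gripper_force": force on a finger pad.
Only numpy, scipy, OpenCV 4.12 (cv2) and the standard library are available. Lean on these libraries where they do the work, as an engineer would, in place of code of your own. Each camera call takes 0.05 s, during which the arm holds its last target. There are 200 camera calls.

TASK

Gauge the plaster test prism from both ends in the angle bracket of the bench gauge, with the prism lying on the bench, notch up. First slide it in with the notched end leading, its side flat along the bracket's fence, until that end is flush against the end wall and has pushed the plunger in; then draw it out, set it down on the open bench, take it by its other end, turn it end for end and slide it home in the same way with the plain end leading. Let go and leave it there, and leave the jar, beaker and wash bottle alone.

Things in the scene. Friction and masses are not known exactly. Their poses are not given: they have to be found in the camera images.
- prism: loose white plaster bar, 40 wide (x) x 160 long (y) x 40 mm high (z), about 0.28 kg. Origin: centre of its underside. A notch 12 mm wide and 12 mm deep runs across its top, 8 to 20 mm from the -y end. Grip it across its width; the fence blocks gripping the leading 95 mm, so hold it near the trailing end (28 mm from it is good).
- notched_end (a point): centre of the prism's end face next to the notch (prism y = -80 mm, 20 mm above its underside)
- plain_end (a point): centre of the prism's other end face (prism y = +80 mm, 20 mm above its underside)
- gauge: fixed bench gauge: steel angle bracket, grey box behind (90 x 110 x 70 mm high, at y = -8 to -118, x = -20 to 70 mm). Origin: bracket's inner corner at bench level. End wall: face y = 0, looking to +y, x = -8 to 66 mm. Side fence: face x = 0, looking to +x, y = 0 to 95 mm. Both 8 mm thick, 42 high. Home, the prism lies on the bench at x 0 to 40, y 0 to 160 mm; it slides in along -y.
- seat (a point): point on the end wall where the centre of the prism's leading end face must come (gauge x = 20, y = 0, 20 mm above the bench); its axes are those of the gauge
- plunger (a joint): travel (m) of the sprung steel plunger, a 10 mm round pin standing 10 mm out of the end wall at the seat, along gauge +y: 0 fully out, 0.010 flush with the wall. Soft spring, 0.3 to 0.6 N: too weak to push the released prism back.
- amber_jar: bystander: brown glass jar, 60 mm across, 85 mm high; origin centre of its base
- beaker: bystander: open glass beaker, 68 mm across, 80 mm high; origin centre of its base
- wash_bottle: bystander: white plastic bottle, 60 mm across, 140 mm high; origin centre of its base
Things that resemble listed ones, but are neither listed nor needed, are in the scene too. Of the things that look like the prism, the middle-sized one is meant. Of the things that look like the gauge, take the one that is farthest to the robot's left at the start.

How it is judged:
By the outcome, as a careful person would: the job done as asked, in the order asked, and still so for the second after the job is handed in, with the robot touching nothing.
It also fails if it takes over 72 s, if anything falls off the work surface, if the arm or the gripper's body presses on something with over 40 N, if the wrist force passes 120 N, or if a joint passes its speed limit or range.

## Working session

There is one attempt and no reset: what is moved stays moved. The work goes in short steps, Python scripts to look and compute and a tool call to move; the robot and the scene stay as the last step left them, time stands still between calls to the robot, and variables do not carry over. Pictures are saved under pics/ and viewed, at most 10 in all, crops included, and the job is handed in when it is done.

Besides the shell and the picture viewer there is one more tool, called after "Request:" by a JSON object that holds its "fn" and its "kwargs", one argument or row to a line. drive_tool: Moves the arm, as the interface text tells. Its arguments: {"type":"object","properties":{"steps":{"type":"array"}},"required":["steps"]}

```bash
mkdir -p pics; ls; python3 - <<'E'
from station import r
import cv2,numpy as np
for n in("scene","top"):
    im=r.capture(n);cv2.imwrite(f"pics/{n}0.png",im)
    p=r.camera_params(n);print(n,np.round(p["camera_matrix"],1).tolist(),np.round(p["extrinsics"],4).tolist())
s=r.sense();print(s["time_s"],s["tcp_pos"],np.round(s["ee_rot"],3).tolist(),s["gripper_width"])
E
```

```text
pics
scene [[610.3, 0.0, 320.3], [0.0, 610.3, 239.7], [0.0, 0.0, 1.0]] [[0.7238, 0.6897, -0.0221, -0.4179], [0.4015, -0.447, -0.7993, -0.127], [-0.5612, 0.5697, -0.6005, 1.6462], [0.0, 0.0, 0.0, 1.0]]
top [[541.1, 0.0, 314.0], [0.0, 541.1, 233.5], [0.0, 0.0, 1.0]] [[-0.0125, -0.9998, -0.0159, 0.0659], [-0.9833, 0.0152, -0.1813, 0.5303], [0.1815, 0.0134, -0.9833, 1.1517], [0.0, 0.0, 0.0, 1.0]]
0.1 [0.23204437 0.57971005 0.20548526] [[0.928, -0.372, -0.001], [-0.372, -0.928, -0.002], [0.0, 0.002, -1.0]] 1.0015346011757431
```

View pics/scene0.png

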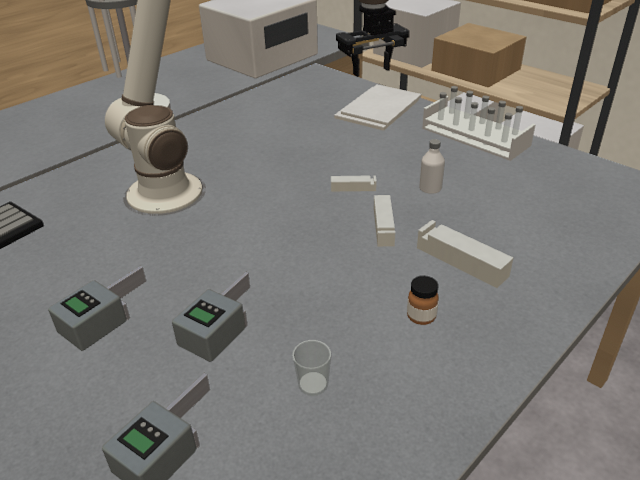

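View pics/top0.png

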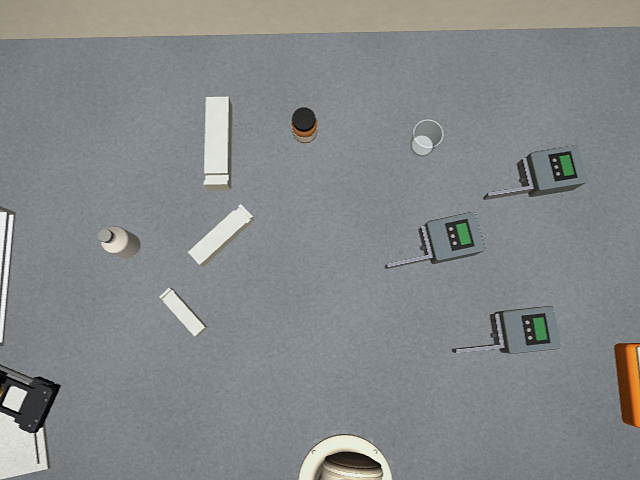

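The pictures show the middle-sized prism in top view at about (220,235), with its notched end upper right near (245,210). The gauge farthest left has its box at (455,237) and its fence running from (387,267) to (430,258). Next I enlarge both.

```bash
cat > h.py <<'E'
import cv2,numpy as np
from station import r
def ray(n,uv,z):
    p=r.camera_params(n);K=np.array(p["camera_matrix"]);E=np.array(p["extrinsics"]);R,t=E[:3,:3],E[:3,3]
    uv=np.atleast_2d(np.float64(uv));d=np.c_[uv,np.ones(len(uv))]@np.linalg.inv(K).T@R
    c=-R.T@t;return c+d*((z-c[2])/d[:,2])[:,None]
def proj(n,X):
    p=r.camera_params(n);E=np.array(p["extrinsics"]);q=(np.atleast_2d(X)@E[:3,:3].T+E[:3,3])@np.array(p["camera_matrix"]).T
    return q[:,:2]/q[:,2:]
E
python3 - <<'E'
from h import *
im=cv2.imread("pics/top0.png")
a=cv2.resize(im[205:285,380:490],None,fx=7,fy=7,interpolation=cv2.INTER_CUBIC)
cv2.imwrite("pics/g.png",a)
b=cv2.resize(im[195:275,180:265],None,fx=7,fy=7,interpolation=cv2.INTER_CUBIC)
cv2.imwrite("pics/p.png",b)
g=im[195:275,180:265].min(2)
for th in(170,190,205,215,222):
    m=np.uint8(g>th);c=max(cv2.findContours(m,0,2)[0],key=cv2.contourArea)+[180,195]
    W=ray("top",c[:,0,:],0.04)[:,:2].astype(np.float32)
    print(th,cv2.minAreaRect(W),cv2.minAreaRect(c)[0])
E
```

```text
170 ((0.5355596542358398, 0.2696550488471985), (0.04232019931077957, 0.16063225269317627), 41.75900650024414) (219.73448181152344, 234.01377868652344)
190 ((0.5356680154800415, 0.2694811224937439), (0.042094726115465164, 0.15944910049438477), 41.68758010864258) (219.80569458007812, 233.7926025390625)
205 ((0.5351502299308777, 0.26906776428222656), (0.041773613542318344, 0.1589985489845276), 42.148468017578125) (219.9413604736328, 233.99655151367188)
215 ((0.5351017117500305, 0.26972588896751404), (0.03905739635229111, 0.15808629989624023), 41.93752670288086) (219.637939453125, 234.15516662597656)
222 ((0.5326195359230042, 0.2730606496334076), (0.03708178550004959, 0.14737096428871155), 42.85200881958008) (218.12075805664062, 235.22262573242188)
```

View pics/g.png

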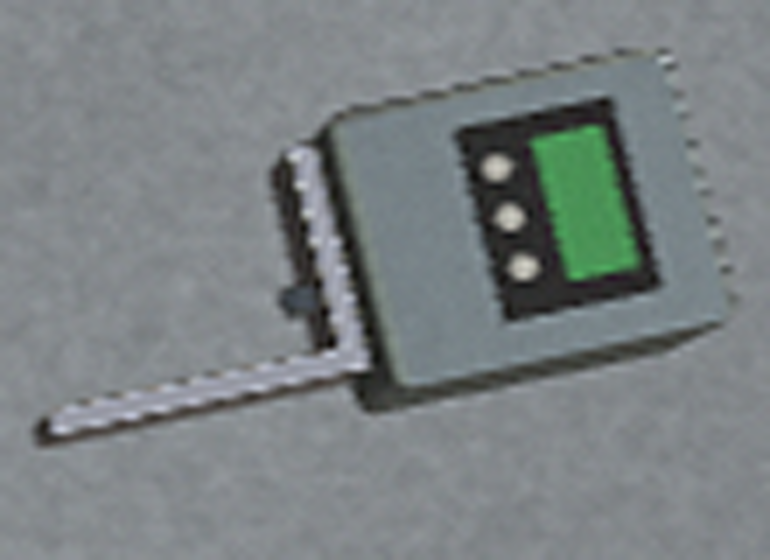

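View pics/p.png

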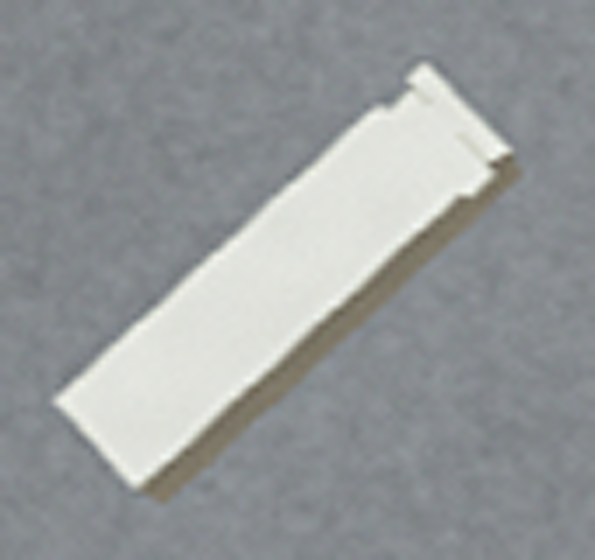

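The crops show the fence top as a light strip from crop (50,428) to (340,358), the wall top from (300,150) to (350,355), and the plunger at (298,300). The notch is at the prism's upper-right end. Next I fit the gauge.

```bash
python3 - <<'E'
from h import *
a=cv2.imread("pics/g.png");b,g,rr=[a[...,i].astype(int) for i in range(3)]
m=(a.min(2)>150)
ys,xs=np.nonzero(m)
def fit(sel,z=0.042):
    W=ray("top",np.c_[(xs[sel]+.5)/7-.5+380,(ys[sel]+.5)/7-.5+205],z)[:,:2]
    l=cv2.fitLine(W.astype(np.float32),cv2.DIST_HUBER,0,.001,.001).ravel();p=(W-l[2:])@l[:2];q=(W-l[2:])@[-l[1],l[0]]
    print(np.degrees(np.arctan2(l[1],l[0])),l[2:],p.min(),p.max(),np.percentile(q,[3,97]),len(W));return l
# fence line and wall line
f=(xs<320)&(ys>340); w=(xs>280)&(xs<365)&(ys>140)&(ys<335)&(np.abs(xs-(300+(ys-150)*.244))<25)
F=fit(f);Wl=fit(w)
d=np.array(F[:2]); d=d if d[1]>0 else -d
e=np.array(Wl[:2]);e=e if e[0]>0 else -e
# gauge y axis from weighted: fence
gy=d+np.array([-e[1],e[0]])*.7;gy/=np.linalg.norm(gy);gx=np.array([gy[1],-gy[0]])
A=np.c_[d,-e];s=np.linalg.solve(A,Wl[2:]-F[2:]);X=F[2:]+s[0]*d
O=X+4*.001*gx+.004*gy
print("gy",np.degrees(np.arctan2(gy[1],gy[0])),"O",O)
for L,nm in((f,"f"),(w,"w")):
    W=ray("top",np.c_[(xs[L]+.5)/7-.5+380,(ys[L]+.5)/7-.5+205],.042)[:,:2]-O
    print(nm,"x",np.percentile(W@gx,[0,3,50,97,100]),"y",np.percentile(W@gy,[0,3,50,97,100]))
# overlay
o=a.copy()
def dr(P,c):
    P=np.array(P);X=np.c_[O+P[:,:1]*gx+P[:,1:2]*gy,P[:,2]]
    for n,img,off,s in(("top",o,(380,205),7),):
        q=(proj(n,X)-off+.5)*s-.5;cv2.polylines(img,[np.int32(q)],True,c,1)
dr([[0,0,.042],[0,.095,.042],[-.008,.095,.042],[-.008,-.008,.042],[.066,-.008,.042],[.066,0,.042]],(0,0,255))
dr([[-.02,-.008,.07],[.07,-.008,.07],[.07,-.118,.07],[-.02,-.118,.07]],(0,255,255))
im=cv2.imread("pics/scene0.png");x0,y0=160,260;s=cv2.resize(im[y0:y0+100,x0:x0+100],None,fx=5.6,fy=5.6)
P=np.array([[0,0,.042],[0,.095,.042],[-.008,.095,.042],[-.008,-.008,.042],[.066,-.008,.042],[.066,0,.042]])
q=(proj("scene",np.c_[O+P[:,:1]*gx+P[:,1:2]*gy,P[:,2]])-[x0,y0]+.5)*5.6-.5;cv2.polylines(s,[np.int32(q)],True,(0,0,255),1)
P=np.array([[-.02,-.008,.07],[.07,-.008,.07],[.07,-.118,.07],[-.02,-.118,.07]])
q=(proj("scene",np.c_[O+P[:,:1]*gx+P[:,1:2]*gy,P[:,2]])-[x0,y0]+.5)*5.6-.5;cv2.polylines(s,[np.int32(q)],True,(0,255,255),1)
h=cv2.resize(o,(490,356));c=np.zeros((356,800,3),np.uint8);c[:,:490]=h;c[:310,490:]=cv2.resize(s,(310,310));cv2.imwrite("pics/ov.png",c)
E
```

```text
-77.95672 [ 0.46712577 -0.14028619] -0.03952988427778452 0.04730608517319165 [-0.00320288  0.00407511] 4565
11.827486 [ 0.5161988  -0.18982083] -0.031007288025504072 0.03091913864966417 [-0.00298923  0.0032459 ] 3045
gy 101.95442 O [ 0.48242524 -0.1927976 ]
f x [-1.36499983e-02 -7.28106669e-03 -4.17548868e-03 -1.79915102e-05
  9.01856794e-04] y [0.00723786 0.01043838 0.05114348 0.09069521 0.09406867]
w x [0.00264643 0.00488002 0.03343391 0.06269712 0.06457799] y [-0.00827392 -0.00709009 -0.00411814 -0.0008535   0.00013284]
```

View pics/ov.png

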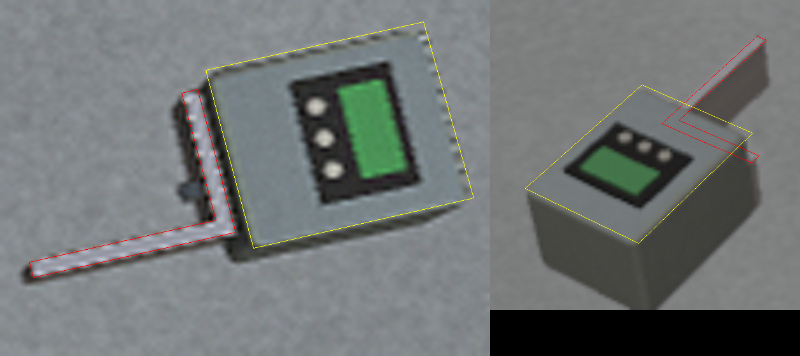

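The overlay fits in both views. Gauge corner is at (0.4824, -0.1928) with its y axis at 101.95°. Prism centre is at (0.5355, 0.2697), notched end pointing at -48.2°. First I turn, then move above the plain end.

Request:
{"fn": "drive_tool", "kwargs": {
  "steps": [0,0,0.115,0,0,0,1,0,0,0.115,0,0,0,1,0,0,0.115,0,0,0,1,0,0,0.116,0,0,0,1,0,0,0,0,0,0,1]
}}

```text
time_s: 0.52
tcp_pos: [0.2321, 0.5798, 0.2058]
ee_rot: [[0.665, -0.747, -0.0], [-0.747, -0.665, -0.001], [0.001, 0.001, -1.0]]
wrist_force: [0.3, -0.2, -0.0]
gripper_width: 1.001
gripper_force: 0.0
```

Request:
{"fn": "drive_tool", "kwargs": {
  "steps": [0,0,0,0.038,-0.002,0,1,0,0,0,0.038,-0.002,0,1,0,0,0,0.038,-0.002,0,1,0,0,0,0.038,-0.002,0,1,0,0,0,0.038,-0.002,0,1,0,0,0,0.038,-0.002,0,1,0,0,0,0.038,-0.002,0,1,0,0,0,0.038,-0.002,0,1,0,0,0,0.038,-0.002,0,1,0,0,0,0.039,-0.002,0,1]
}}

```text
time_s: 1.35
tcp_pos: [0.5018, 0.3078, 0.2063]
ee_rot: [[0.669, -0.743, -0.0], [-0.743, -0.669, -0.0], [-0.0, 0.0, -1.0]]
wrist_force: [-0.2, 0.7, -1.2]
gripper_width: 1.001
gripper_force: 0.0
```

```bash
cat >> h.py <<'E'
def st():
    s=r.sense();R=np.array(s["ee_rot"]);p=np.array(s["tcp_pos"]);return s,R,p,np.degrees(np.arctan2(R[1,0],R[0,0]))
O=np.array([.4824,-.1928]);a=np.radians(101.95);gy=np.array([np.cos(a),np.sin(a)]);gx=np.array([gy[1],-gy[0]])
def G(x,y): return O+x*gx+y*gy
def go(xy,z,yaw):
    s,R,p,y=st();t=np.radians(yaw);d=np.array([*xy,z])-p
    ax=np.array([np.cos(t),np.sin(t),0]);ay=np.array([np.sin(t),-np.cos(t),0])
    q=p[:2]-O
    print("t",round(s["time_s"],2),"p",p.round(4),"gauge",(q@gx).round(4),(q@gy).round(4),"yaw",round(y,2),"tilt",R[:2,2].round(4),"j",np.round(s["joints"],1),"F",np.round(s["wrist_force"],1))
    print("turn tool z rad",round(-np.radians(yaw-y),4),"then shift",np.round([d@ax,d@ay,-d[2]],4))
E
python3 -c "
from h import *
go((.5008,.3084),.022,-48.2)"
```

```text
t 1.35 p [0.5018 0.3078 0.2063] gauge 0.1226 0.4858 yaw -48.02 tilt [-0.0003 -0.0001] j [ 47.3  18.5  -4.8  -0.  -66.6  -5.3] F [-0.2  0.7 -1.2]
turn tool z rad 0.0032 then shift [-0.0011  0.0004  0.1843]
```

Request:
{"fn": "drive_tool", "kwargs": {
  "steps": [0,0,0.003,-0.001,0,0.035,1,0,0,0,0,0,0.035,1,0,0,0,0,0,0.035,1,0,0,0,0,0,0.035,1,0,0,0,0,0,0.025,1,0,0,0,0,0,0.012,1,0,0,0,0,0,0.005,1,0,0,0,0,0,0,0.3,0,0,0,0,0,0,0,0,0,0,0,0,0,0]
}}

```text
time_s: 2.18
tcp_pos: [0.5011, 0.3109, 0.0259]
ee_rot: [[0.665, -0.747, 0.002], [-0.747, -0.665, 0.002], [-0.0, -0.003, -1.0]]
wrist_force: [-0.4, 0.4, 0.2]
gripper_width: 0.853
gripper_force: 0.0
```

Request:
{"fn": "drive_tool", "kwargs": {
  "steps": [0,0,0,0,0,0,0,0,0,0,0,0,0,0,0,0,0,0,0,0,0,0,0,0,0,0,0,0]
}}

```text
time_s: 2.52
tcp_pos: [0.5004, 0.3103, 0.025]
ee_rot: [[0.664, -0.748, 0.001], [-0.748, -0.664, 0.001], [-0.0, -0.001, -1.0]]
wrist_force: [-0.2, -0.1, 0.4]
gripper_width: 0.554
gripper_force: 0.0
```

```bash
python3 - <<'E'
from h import *
go(G(.028,.30),.07,-78.05)
go(G(.024,.132),.0245,-78.05)
g0=cv2.imread("pics/top0.png")
im=r.capture("top");cv2.imwrite("pics/top1.png",im)
E
```

```text
t 2.52 p [0.5004 0.3103 0.025 ] gauge 0.1218 0.4884 yaw -48.4 tilt [0.0006 0.0007] j [ 47.5  29.2 -17.2  -0.  -43.5  -5.9] F [-0.2 -0.1  0.4]
turn tool z rad 0.5176 then shift [ 0.1884  0.0938 -0.045 ]
t 2.52 p [0.5004 0.3103 0.025 ] gauge 0.1218 0.4884 yaw -48.4 tilt [0.0006 0.0007] j [ 47.5  29.2 -17.2  -0.  -43.5  -5.9] F [-0.2 -0.1  0.4]
turn tool z rad 0.5176 then shift [0.3564 0.0978 0.0005]
```

Request:
{"fn": "drive_tool", "kwargs": {
  "steps": [0,0,0,0,0,0,0,0,0,0,0,0,0,0,0,0,0,0,0,0,0,0,0,0,0,0,0,0]
}}

```text
time_s: 2.9
tcp_pos: [0.5003, 0.3101, 0.0244]
ee_rot: [[0.664, -0.748, 0.0], [-0.748, -0.664, -0.0], [0.0, -0.0, -1.0]]
wrist_force: [0.0, 0.1, -0.5]
gripper_width: 0.205
gripper_force: 0.0
```

```bash
python3 - <<'E'
from h import *
im=r.capture("top");s=r.capture("scene")
c=np.hstack([cv2.resize(im[195:295,160:260],(390,390)),cv2.resize(s[150:270,330:450],(390,390))]);cv2.imwrite("pics/chk.png",c)
q=r.sense();print(q["gripper_width"],q["gripper_force"],q["tcp_pos"], proj("top",[q["tcp_pos"]]),proj("scene",[q["tcp_pos"]]))
E
```

```text
0.1107837823007707 0.012525455913419137 [0.50031134 0.31012271 0.02441978] [[202.98057857 250.56866102]] [[383.22735048 206.09307078]]
```

View pics/chk.png

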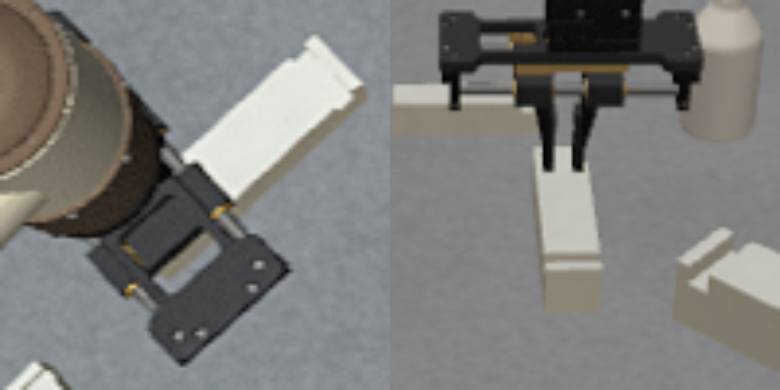

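```bash
python3 - <<'E'
from h import *
s=r.capture("scene");g=s.max(2)
m=g<75
for row in range(176,212): 
    print(row,''.join('#' if v else '.' for v in m[row,360:410]))
p=np.array(r.sense()["tcp_pos"])
for z in(-.019,0,.02,.051): print(z,proj("scene",[p+[0,0,z]]).round(1),proj("top",[p+[0,0,z]]).round(1))
print(r.sense()["gripper_width"])
E
```

```text
176 ..........###########.........###########.........
177 ..........###########.........############........
178 #########.########################################
179 .........############.......#############.........
180 .........############.......#############.........
181 ..........###########.......#############.........
182 ..........###########.....###############.........
183 ...............#######....#######.................
184 ................######....#######.................
185 ................######....######..................
186 ................######....######..................
187 ................######....######..................
188 ................######....######..................
189 .................#####....#####...................
190 .................#####....#####...................
191 .................####....######...................
192 .................####....#####....................
193 ..................###....#####....................
194 ..................####...#####....................
195 ..................###....####.....................

[... 347 characters left out ...]
.....##......##......................
203 ..................................................
204 ..................................................
205 ..................................................
206 ..................................................
207 ..................................................
208 ..................................................
209 ..................................................
210 ..................................................
211 ..................................................
-0.019 [[382.9 212.4]] [[204.8 251.8]]
0 [[383.2 206.1]] [[203.  250.6]]
0.02 [[383.5 199.4]] [[201.  249.2]]
0.051 [[384.1 188.8]] [[197.9 247. ]]
0.06946816514822352
```

The closed fingers' tips appear near z=0.04, at row 202 where row 212 was expected. They either sit above the prism or the prism offers no resistance. I reopen and check where the tips fall.

Request:
{"fn": "drive_tool", "kwargs": {
  "steps": [0,0,0,0,0,0,1,0,0,0,0,0,0,1,0,0,0,0,0,0,1,0,0,0,0,0,0,1,0,0,0,0,0,0,1,0,0,0,0,0,0,1,0,0,0,0,0,0,1,0,0,0,0,0,0,1,0,0,0,0,0,0,1,0,0,0,0,0,0,1]
}}

```text
time_s: 3.88
tcp_pos: [0.5003, 0.3101, 0.0245]
ee_rot: [[0.664, -0.748, 0.0], [-0.748, -0.664, 0.0], [0.0, -0.0, -1.0]]
wrist_force: [-1.0, 0.2, -0.2]
gripper_width: 0.745
gripper_force: 0.0
```

```bash
python3 - <<'E'
from h import *
s=r.capture("scene");t=r.capture("top")
c=np.hstack([cv2.resize(s[160:250,340:440],(500,450)),cv2.resize(t[210:300,170:230],(300,450))]);cv2.imwrite("pics/chk2.png",c)
q=r.sense();p=np.array(q["tcp_pos"]);R=np.array(q["ee_rot"])
for y in(-.0435,.0435):
  for z in(.019,0,-.051):print(y,z,proj("scene",[p+R@[0,y,z]]).round(1))
print(q["gripper_width"],p,q["wrist_force"])
E
```

```text
-0.0435 0.019 [[400.3 212.4]]
-0.0435 0 [[400.7 206.1]]
-0.0435 -0.051 [[401.9 188.8]]
0.0435 0.019 [[365.6 212.3]]
0.0435 0 [[365.8 206.1]]
0.0435 -0.051 [[366.3 188.8]]
0.8376033393716125 [0.50031082 0.3101354  0.0244609 ] [0.33511857 0.37027425 0.38708563]
```

View pics/chk2.png

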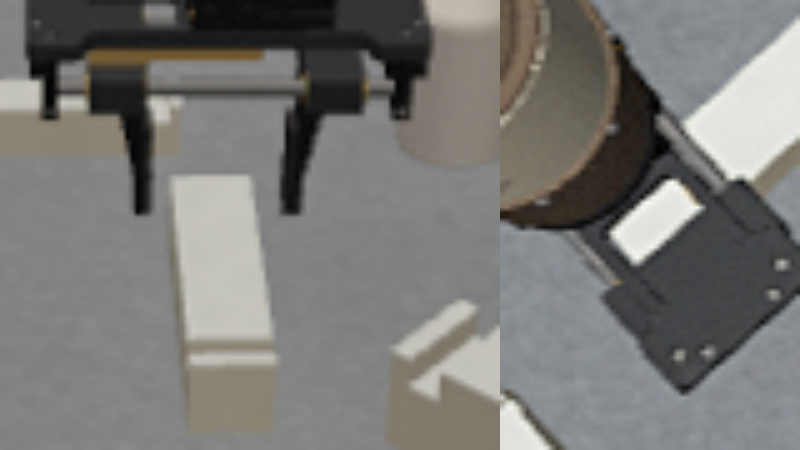

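With the fingers open, the tips show at scene row 202.6. The stated TCP would put them at row 212, so they are really about 30 mm higher than stated. I go down in small guarded steps.

Request:
{"fn": "drive_tool", "kwargs": {
  "steps": [0,0,0,0,0,0.003,1,0,0,0,0,0,0.003,1,0,0,0,0,0,0,1]
}}

```text
time_s: 4.23
tcp_pos: [0.4998, 0.3097, 0.0176]
ee_rot: [[0.664, -0.748, -0.001], [-0.748, -0.664, -0.001], [-0.0, 0.002, -1.0]]
wrist_force: [-0.0, -0.5, -0.3]
gripper_width: 0.984
gripper_force: 0.0
```

```bash
cat >> h.py <<'E'
def tips(show=True):
    s=r.capture("scene");m=(s.max(2)<75).astype(np.uint8);q=r.sense();p=np.array(q["tcp_pos"]);R=np.array(q["ee_rot"]);out=[]
    for sg in(-1,1):
        u=proj("scene",[p+R@[0,sg*(.0435*q["gripper_width"]+.004),.019]])[0].astype(int)
        w=m[u[1]-30:u[1]+15,u[0]-9:u[0]+10];ys,xs=np.nonzero(w);out.append((ys.max()+u[1]-30,u.tolist(),round(xs[ys>=ys.max()-3].mean()+u[0]-9,1)) if len(ys) else (None,u.tolist()))
    print("tips row seen/expected",out,"z",p[2].round(4),"F",np.round(q["wrist_force"],1),"w",round(q["gripper_width"],3))
E
python3 -c "
from h import *
tips()
g=cv2.imread('pics/scene0.png').max(2)
print(proj('scene',[[.232-.372*.045,.58-.928*.045,.187],[.232+.372*.045,.58+.928*.045,.187]]))
for row in range(40,84,2): print(row,''.join('#' if v<75 else '.' for v in g[row,335:415]))
"
```

```text
tips row seen/expected [(np.int64(204), [401, 214], np.float64(401.5)), (np.int64(204), [363, 214], np.float64(363.5))] z 0.0179 F [-0.4 -0.7 -0.2] w 0.991
[[357.53027652  86.92583508]
 [385.48138502  81.10298867]]
40 .############################.#.................#########..#############........
42 ...##################..............................##.......############........
44 ...################.........#####.................#########.############........
46 ...##########################.........#########....##############....#..........
48 ...###############.################................########.....................
50 .....#############.#########......................########......................
52 ..##...###########.########......................#########......................
54 ..........##############.........................########.......................
56 ..............##########.........................########.......................
58 ................########.........................#######........................
60 .................########.................
[... 262 characters left out ...]
###.........................
68 ..................#######........................######.........................
70 ..................#######.......................................................
72 ..................#######.......................................................
74 ...................######.........................................#####.........
76 ......................##.........................................#######........
78 .................................................................#######........
80 .................................................................#######........
82 .................................................................#######........
```

Request:
{"fn": "drive_tool", "kwargs": {
  "steps": [0,0,0,0,0,0.005,1,0,0,0,0,0,0.005,1,0,0,0,0,0,0.005,1,0,0,0,0,0,0.005,1,0,0,0,0,0,0,1]
}}

```text
time_s: 4.7
tcp_pos: [0.4995, 0.3094, -0.0031]
ee_rot: [[0.664, -0.748, -0.002], [-0.748, -0.664, -0.002], [0.0, 0.003, -1.0]]
wrist_force: [-0.2, 0.3, -0.3]
gripper_width: 1.0
gripper_force: 0.0
```

```bash
python3 -c "
from h import *
tips()"
```

```text
tips row seen/expected [(np.int64(211), [400, 221], np.float64(401.5)), (np.int64(211), [363, 221], np.float64(362.8))] z -0.0025 F [ 0.6 -0.1  0.5] w 0.998
```

The tips are now at row 211, about 8 mm above the bench, with no force. I close.

Request:
{"fn": "drive_tool", "kwargs": {
  "steps": [0,0,0,0,0,0,0,0,0,0,0,0,0,0,0,0,0,0,0,0,0,0,0,0,0,0,0,0,0,0,0,0,0,0,0,0,0,0,0,0,0,0,0,0,0,0,0,0,0,0,0,0,0,0,0,0]
}}

```text
time_s: 5.42
tcp_pos: [0.5003, 0.3101, -0.0015]
ee_rot: [[0.664, -0.748, -0.0], [-0.748, -0.664, -0.0], [-0.0, 0.0, -1.0]]
wrist_force: [-0.8, 0.5, 0.4]
gripper_width: 0.48
gripper_force: 0.5
```

```bash
python3 -c "
from h import *
s=r.sense();print(s['gripper_width'],s['gripper_force'])
go(G(.028,.32),.04,-78.05)"
```

```text
0.4802174912128123 0.5265815379243577
t 5.42 p [ 0.5003  0.3101 -0.0015] gauge 0.1216 0.4883 yaw -48.41 tilt [-0.0001 -0.    ] j [ 47.5  31.4 -18.4  -0.  -40.3  -5.9] F [-0.8  0.5  0.4]
turn tool z rad 0.5174 then shift [ 0.1683  0.0936 -0.0415]
```

Request:
{"fn": "drive_tool", "kwargs": {
  "steps": [0,0,0,0,0,0,0,0,0,0,0,0,0,0,0,0,0,0,0,0,0,0,0,0,0,0,-0.02,0,0,0,0,0,0,-0.02,0,0,0,0.1035,0,0,0,0,0,0,0.1035,0,0,0,0,0,0,0.1035,0,0,0,0,0,0,0.1035,0,0,0,0,0,0,0.1035,0,0,0,0]
}}

```text
time_s: 6.25
tcp_pos: [0.4998, 0.3098, 0.0378]
ee_rot: [[0.201, -0.979, -0.001], [-0.979, -0.201, -0.0], [0.0, 0.001, -1.0]]
wrist_force: [-1.1, -0.2, -3.3]
gripper_width: 0.457
gripper_force: 30.0
```

```bash
python3 -c "
from h import *
s=r.sense();print(s['gripper_width'],s['gripper_force'])
go(G(.028,.32),.04,-78.05)"
```

```text
0.45686750070523424 29.958671028725803
t 6.25 p [0.4998 0.3098 0.0378] gauge 0.1211 0.4881 yaw -78.38 tilt [-0.001  -0.0004] j [ 47.5  28.3 -16.6  -0.  -45.2 -35.9] F [-1.1 -0.2 -3.3]
turn tool z rad -0.0057 then shift [ 0.1681  0.0931 -0.0022]
```

Request:
{"fn": "drive_tool", "kwargs": {
  "steps": [0,0,-0.006,0.028,0.0155,0,0,0,0,0,0.028,0.0155,0,0,0,0,0,0.028,0.0155,0,0,0,0,0,0.028,0.0155,0,0,0,0,0,0.028,0.0155,0,0,0,0,0,0.028,0.0155,0,0,0,0,0,0,0,0.02,0,0,0,0,0,0,0.012,0,0,0,0,0,0,0,0]
}}

```text
time_s: 7.0
tcp_pos: [0.4431, 0.1245, 0.0045]
ee_rot: [[0.211, -0.977, -0.004], [-0.977, -0.211, -0.002], [0.001, 0.005, -1.0]]
wrist_force: [-0.2, -1.1, -1.2]
gripper_width: 0.458
gripper_force: 30.0
```

```bash
python3 - <<'E'
from h import *
go(G(.028,.30),-.0015,-78.05)
im=r.capture("top");s=r.sense()
x0,y0=270,200
g=im[y0:y0+110,x0:x0+200].min(2)
m=np.uint8(g>190);c=[k for k in cv2.findContours(m,0,2)[0]];k=max(c,key=cv2.contourArea)+[x0,y0]
W=ray("top",k[:,0,:],.04+.008)[:,:2];q=W-O
print("prism x",np.percentile(q@gx,[0,3,97,100]),"y",np.percentile(q@gy,[0,3,97,100]),cv2.minAreaRect(W.astype(np.float32)))
cv2.imwrite("pics/ap.png",np.hstack([cv2.resize(im[180:310,300:500],(480,312)),cv2.resize(r.capture("scene")[190:390,150:355],(320,312))]))
E
```

```text
t 7.0 p [0.4431 0.1245 0.0045] gauge 0.0272 0.3186 yaw -77.82 tilt [-0.0044 -0.0025] j [ 36.   21.8 -36.2  -0.1 -32.3 -23.8] F [-0.2 -1.1 -1.2]
turn tool z rad 0.004 then shift [ 0.0186 -0.0008  0.006 ]
prism x [0.00735022 0.00773834 0.0468156  0.04714352] y [0.18412081 0.18440557 0.28639448 0.28680761] ((0.4600572884082794, 0.0432426854968071), (0.039766427129507065, 0.10266893357038498), 12.263888359069824)
```

View pics/ap.png

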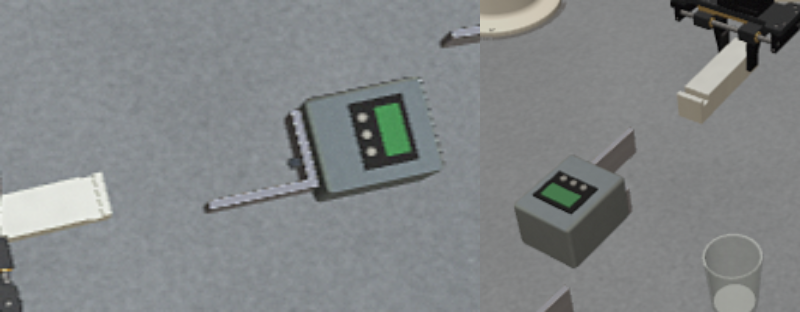

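The prism lines up with the gauge at an offset of 7 mm, with its notched end leading. I lower it, then slide it in with a small gap.

Request:
{"fn": "drive_tool", "kwargs": {
  "steps": [0,0,0.004,0,0,0.003,0,0,0,0,0,0,0.003,0,0,0,0,0.02,0.002,0,0,0,0,0,0.02,0.002,0,0,0,0,0,0.02,0.001,0,0,0,0,0,0.02,0,0,0,0,0,0,0.02,0,0,0,0,0,0,0.015,0,0,0,0,0,0,0,0,0,0]
}}

```text
time_s: 7.85
tcp_pos: [0.4645, 0.0112, 0.0006]
ee_rot: [[0.206, -0.978, 0.0], [-0.978, -0.206, 0.0], [-0.0, -0.0, -1.0]]
wrist_force: [-0.1, -0.1, -3.0]
gripper_width: 0.46
gripper_force: 30.0
```

```bash
cat >> h.py <<'E'
def pri(z=.04,x0=270,y0=180,w=220,h=120):
    im=r.capture("top");g=im[y0:y0+h,x0:x0+w].min(2)
    m=np.uint8(g>190);k=max(cv2.findContours(m,0,2)[0],key=cv2.contourArea)+[x0,y0]
    W=ray("top",k[:,0,:],z)[:,:2];q=W-O
    print("prism x",np.percentile(q@gx,[0,3,97,100]).round(4),"y",np.percentile(q@gy,[0,3,97,100]).round(4),cv2.minAreaRect(W.astype(np.float32)))
E
python3 -c "
from h import *
go(G(.02,.134),-.0015,-78.05);pri()"
```

```text
t 7.85 p [0.4645 0.0112 0.0006] gauge 0.0247 0.2033 yaw -78.1 tilt [0.0002 0.0001] j [ 21.5  22.4 -36.    0.  -31.5  -9.6] F [-0.1 -0.1 -3. ]
turn tool z rad -0.0008 then shift [0.0693 0.0047 0.0021]
prism x [0.004  0.0072 0.0939 0.0963] y [0.21   0.2136 0.3199 0.3218] ((0.4776178002357483, 0.07899092137813568), (0.08004266023635864, 0.10222040116786957), 21.779298782348633)
```

Request:
{"fn": "drive_tool", "kwargs": {
  "steps": [0,0,0,0,0,0.001,0,0,0,0,0,0,0.001,0,0,0,0,0,0,0,0]
}}

```text
time_s: 8.15
tcp_pos: [0.4643, 0.0133, -0.0014]
ee_rot: [[0.211, -0.978, 0.0], [-0.978, -0.211, -0.0], [0.0, -0.0, -1.0]]
wrist_force: [-0.3, -1.0, -0.3]
gripper_width: 0.459
gripper_force: 30.0
```

Request:
{"fn": "drive_tool", "kwargs": {
  "steps": [0,0,0,0.01,0.0015,0.0005,0,0,0,0,0.01,0.0015,0,0,0,0,0,0,0,0,0]
}}

```text
time_s: 8.4
tcp_pos: [0.4664, -0.0082, -0.0015]
ee_rot: [[0.209, -0.978, 0.002], [-0.978, -0.209, 0.0], [0.0, -0.002, -1.0]]
wrist_force: [1.8, -1.5, 1.5]
gripper_width: 0.457
gripper_force: 30.0
```

Request:
{"fn": "drive_tool", "kwargs": {
  "steps": [0,0,0,0.008,0.001,0,0,0,0,0,0.008,0.001,0,0,0,0,0,0.008,0.0005,0,0,0,0,0,0.006,0,0,0,0,0,0,0,0,0,0,0,0,0,0,0,0,0]
}}

```text
time_s: 8.9
tcp_pos: [0.4707, -0.0383, -0.0016]
ee_rot: [[0.21, -0.978, 0.003], [-0.978, -0.21, -0.001], [0.001, -0.002, -1.0]]
wrist_force: [4.1, -4.3, 3.5]
gripper_width: 0.46
gripper_force: 30.0
```

```bash
python3 -c "
from h import *
go(G(.02,.134),-.0015,-78.05)
f=r.sense()['wrist_force'];print('F gauge',np.dot(f[:2],gx),np.dot(f[:2],gy),f[2],'M',r.sense()['moment'])"
```

```text
t 8.9 p [ 0.4707 -0.0383 -0.0016] gauge 0.0206 0.1536 yaw -77.91 tilt [ 0.0025 -0.0007] j [ 15.2  23.2 -35.2   0.1 -31.5  -3.2] F [ 4.1 -4.3  3.5]
turn tool z rad 0.0025 then shift [ 0.0196  0.0006 -0.0001]
F gauge 3.1361426740964897 -5.083458937315279 3.502622585916949 M [-1.33190171 -1.18223385  0.2439001 ]
```

Request:
{"fn": "drive_tool", "kwargs": {
  "steps": [0,0,0,0.005,0.0003,0,0,0,0,0,0.005,0.0003,0,0,0,0,0,0.004,0,0,0,0,0,0,0.003,0,0,0,0,0,0,0.002,0,0,0,0,0,0,0,0,0,0]
}}

```text
time_s: 9.4
tcp_pos: [0.4746, -0.0553, -0.0015]
ee_rot: [[0.209, -0.978, 0.004], [-0.978, -0.209, 0.001], [-0.0, -0.004, -1.0]]
wrist_force: [3.7, 4.2, 4.3]
gripper_width: 0.457
gripper_force: 30.0
```

```bash
cat >> h.py <<'E'
def fg():
    s=r.sense();f=s["wrist_force"];print('F gauge',np.round([np.dot(f[:2],gx),np.dot(f[:2],gy),f[2]],1),'grip',round(s["gripper_force"],1),round(s["gripper_width"],3))
E
python3 -c "
from h import *
go(G(.02,.134),-.0015,-78.05);fg()"
```

```text
t 9.4 p [ 0.4746 -0.0553 -0.0015] gauge 0.0208 0.1362 yaw -77.92 tilt [0.004  0.0012] j [ 12.9  23.5 -34.5  -0.  -31.8  -0.8] F [3.7 4.2 4.3]
turn tool z rad 0.0023 then shift [ 0.0022  0.0008 -0.    ]
F gauge [4.5 3.4 4.3] grip 30.0 0.457
```

Request:
{"fn": "drive_tool", "kwargs": {
  "steps": [0,0,0,0.0015,0,0,0,0,0,0,0.0015,0,0,0,0,0,0,0,0,0,0]
}}

```text
time_s: 9.65
tcp_pos: [0.4751, -0.0575, -0.0015]
ee_rot: [[0.21, -0.978, 0.004], [-0.978, -0.21, 0.002], [-0.001, -0.004, -1.0]]
wrist_force: [2.6, 8.5, 4.9]
gripper_width: 0.458
gripper_force: 30.0
```

```bash
python3 -c "
from h import *
go(G(.02,.134),-.0015,-78.05);fg()"
```

```text
t 9.65 p [ 0.4751 -0.0575 -0.0015] gauge 0.0209 0.1339 yaw -77.9 tilt [0.0041 0.0019] j [ 12.6  23.6 -34.3  -0.1 -31.9  -0.4] F [2.6 8.5 4.9]
turn tool z rad 0.0025 then shift [-0.0001  0.0009 -0.    ]
F gauge [4.3 7.7 4.9] grip 30.0 0.458
```

Request:
{"fn": "drive_tool", "kwargs": {
  "steps": [0,0,0,0.0015,0,0,0,0,0,0,0.001,0,0,0,0,0,0,0,0,0,0,0,0,0,0,0,0,0]
}}

```text
time_s: 9.98
tcp_pos: [0.4752, -0.0577, -0.0015]
ee_rot: [[0.209, -0.978, 0.004], [-0.978, -0.209, 0.004], [-0.003, -0.005, -1.0]]
wrist_force: [-2.0, 23.3, 7.3]
gripper_width: 0.453
gripper_force: 30.0
```

```bash
python3 - <<'E'
from h import *
go(G(.02,.134),-.0015,-78.05);fg()
cv2.imwrite("pics/home1.png",np.hstack([cv2.resize(r.capture("top")[205:275,365:445],(440,385),interpolation=cv2.INTER_CUBIC),cv2.resize(r.capture("scene")[250:320,190:255],(358,385),interpolation=cv2.INTER_CUBIC)]))
E
```

```text
t 9.98 p [ 0.4752 -0.0577 -0.0015] gauge 0.021 0.1336 yaw -77.91 tilt [0.0039 0.004 ] j [ 12.4  23.6 -34.2  -0.3 -32.   -0.1] F [-2.  23.3  7.3]
turn tool z rad 0.0025 then shift [-0.0004  0.001  -0.    ]
F gauge [ 2.9 23.2  7.3] grip 30.0 0.453
```

View pics/home1.png

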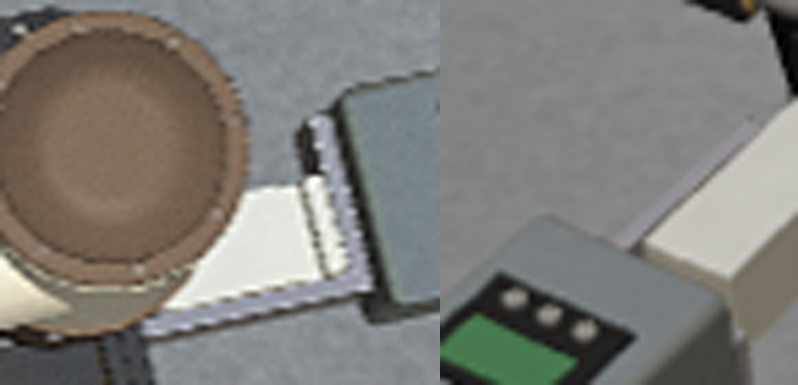

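The picture shows the prism sitting against both the end wall and the fence, notched end leading. The force rose to 23 N without further motion, so it is home. Next I draw it out.

Request:
{"fn": "drive_tool", "kwargs": {
  "steps": [0,0,0,-0.004,-0.0005,0,0,0,0,0,-0.012,-0.0005,0,0,0,0,0,-0.02,-0.0005,0,0,0,0,0,-0.025,-0.0005,0,0,0,0,0,-0.025,0,0,0,0,0,0,-0.025,0,0,0,0,0,0,-0.025,0,0,0,0,0,0,-0.025,0,-0.01,0,0,0,0,-0.01,0,-0.02,0,0,0,0,0,0,0,0]
}}

```text
time_s: 10.92
tcp_pos: [0.4395, 0.1076, 0.0292]
ee_rot: [[0.211, -0.977, 0.001], [-0.977, -0.211, 0.001], [-0.0, -0.001, -1.0]]
wrist_force: [1.3, 0.3, -2.4]
gripper_width: 0.459
gripper_force: 30.0
```

Request:
{"fn": "drive_tool", "kwargs": {
  "steps": [0,0,-0.116,0,0,0,0,0,0,-0.116,0,0,0,0,0,0,-0.116,0,0,0,0,0,0,-0.116,0,0,0,0,0,0,-0.116,0,0,0,0,0,0,-0.118,0,0,0,0,0,0,0,0,0,0,0,0,0,0,0,0,0,0]
}}

```text
time_s: 11.58
tcp_pos: [0.4381, 0.1046, 0.0266]
ee_rot: [[0.786, -0.619, -0.004], [-0.619, -0.786, -0.002], [-0.002, 0.004, -1.0]]
wrist_force: [-0.3, 0.5, -2.2]
gripper_width: 0.458
gripper_force: 30.0
```

```bash
python3 -c "
from h import *
go((.45,.15),-.0015,-38);fg()"
```

```text
t 11.58 p [0.4381 0.1046 0.0266] gauge 0.0183 0.3001 yaw -38.23 tilt [-0.0042 -0.0021] j [ 34.2  18.8 -36.4  -0.1 -35.1  17.6] F [-0.3  0.5 -2.2]
turn tool z rad -0.004 then shift [-0.0186 -0.0431  0.0281]
F gauge [-0.2  0.6 -2.2] grip 30.0 0.458
```

Request:
{"fn": "drive_tool", "kwargs": {
  "steps": [0,0,0,-0.009,-0.021,0,0,0,0,0,-0.009,-0.021,0,0,0,0,0,0,0,0.012,0,0,0,0,0,0,0.009,0,0,0,0,0,0,0.004,0,0,0,0,0,0,0.0015,0,0,0,0,0,0,0,0]
}}

```text
time_s: 12.17
tcp_pos: [0.4507, 0.1493, 0.0007]
ee_rot: [[0.788, -0.616, -0.002], [-0.616, -0.788, -0.002], [-0.001, 0.003, -1.0]]
wrist_force: [-0.8, 1.0, -4.1]
gripper_width: 0.457
gripper_force: 30.0
```

```bash
python3 -c "
from h import *
go((.45,.15),-.0015,-38);fg()"
```

```text
t 12.17 p [0.4507 0.1493 0.0007] gauge 0.0398 0.3412 yaw -38.04 tilt [-0.0022 -0.0016] j [ 38.   23.2 -34.5  -0.  -32.5  14. ] F [-0.8  1.  -4.1]
turn tool z rad -0.0007 then shift [-0.001  -0.0002  0.0022]
F gauge [-0.5  1.2 -4.1] grip 30.0 0.457
```

Lower the last 2 mm, then open.

Request:
{"fn": "drive_tool", "kwargs": {
  "steps": [0,0,0,0,0,0.0015,0,0,0,0,0,0,0,0,0,0,0,0,0,0,0.6,0,0,0,0,0,0,1,0,0,0,0,0,0,1,0,0,0,0,0,0,1,0,0,0,0,0,0,1,0,0,0,0,0,0,1,0,0,0,0,0,0,1,0,0,0,0,0,0,1]
}}

```text
time_s: 13.0
tcp_pos: [0.4516, 0.1505, -0.0]
ee_rot: [[0.789, -0.615, 0.0], [-0.615, -0.789, 0.0], [0.0, -0.0, -1.0]]
wrist_force: [-0.2, 0.7, 0.1]
gripper_width: 0.956
gripper_force: 0.0
```

Request:
{"fn": "drive_tool", "kwargs": {
  "steps": [0,0,0,0,0,-0.02,1,0,0,0,0,0,-0.035,1,0,0,0,0,0,-0.035,1,0,0,0,0,0,-0.02,1,0,0,0.122,0,0,0,1,0,0,0.122,0,0,0,1,0,0,0.122,0,0,0,1,0,0,0.122,0,0,0,1,0,0,0.122,0,0,0,1,0,0,0.122,0,0,0,1]
}}

```text
time_s: 13.83
tcp_pos: [0.4515, 0.1503, 0.1099]
ee_rot: [[0.17, -0.986, -0.0], [-0.986, -0.17, -0.0], [0.0, 0.0, -1.0]]
wrist_force: [-0.4, -0.5, 0.6]
gripper_width: 0.999
gripper_force: 0.0
```

Request:
{"fn": "drive_tool", "kwargs": {
  "steps": [0,0,0.122,0,0,0,1,0,0,0.122,0,0,0,1,0,0,0.122,0,0,0,1,0,0,0.122,0,0,0,1,0,0,0.122,0,0,0,1,0,0,0.122,0,0,0,1,0,0,0.122,0,0,0,1,0,0,0.122,0,0,0,1,0,0,0.122,0,0,0,1,0,0,0.122,0,0,0,1]
}}

```text
time_s: 14.67
tcp_pos: [0.4514, 0.1503, 0.1098]
ee_rot: [[-0.867, -0.498, -0.0], [-0.498, 0.867, -0.0], [0.0, 0.0, -1.0]]
wrist_force: [0.4, 0.4, -0.4]
gripper_width: 0.998
gripper_force: 0.0
```

Request:
{"fn": "drive_tool", "kwargs": {
  "steps": [0,0,0.122,0,0,0,1,0,0,0.122,0,0,0,1,0,0,0.122,0,0,0,1,0,0,0.122,0,0,0,1,0,0,0.122,0,0,0,1,0,0,0.122,0,0,0,1,0,0,0.122,0,0,0,1,0,0,0.122,0,0,0,1,0,0,0.122,0,0,0,1,0,0,0.042,0,0,0,1]
}}

```text
time_s: 15.5
tcp_pos: [0.4514, 0.1503, 0.1099]
ee_rot: [[-0.815, 0.579, -0.0], [0.579, 0.815, -0.0], [0.0, -0.0, -1.0]]
wrist_force: [0.9, -0.1, 0.3]
gripper_width: 0.995
gripper_force: 0.0
```

```bash
python3 - <<'E'
from h import *
t=np.radians(-38);go(np.array([.45,.149])+.1036*np.array([np.cos(t),np.sin(t)]),-.0015,142)
s=r.capture("top");m=np.uint8(s[180:300,190:400].min(2)>190)
for c in cv2.findContours(m,0,2)[0]:
    if cv2.contourArea(c)>60:
        W=ray("top",(c+[190,180])[:,0,:],.04)[:,:2];print(cv2.minAreaRect(W.astype(np.float32)))
E
```

```text
t 15.5 p [0.4514 0.1503 0.1099] gauge 0.0408 0.3421 yaw 144.61 tilt [-0.0003 -0.0001] j [  38.    13.4  -27.8   -0.   -48.8 -163.4] F [ 0.9 -0.1  0.3]
turn tool z rad 0.0456 then shift [-0.1033 -0.0019  0.1114]
((0.4563710391521454, 0.2846468389034271), (0.0904734656214714, 0.11565466225147247), 39.58008575439453)
((0.5230467319488525, 0.0940036028623581), (0.04100039228796959, 0.08476108312606812), 51.28615951538086)
((0.6569310426712036, 0.28308582305908203), (0.009353852830827236, 0.05041010305285454), 1.7158586978912354)
```

Request:
{"fn": "drive_tool", "kwargs": {
  "steps": [0,0,0.05,0,0,0,1,0,0,0,-0.0345,0,0,1,0,0,0,-0.0345,0,0,1,0,0,0,-0.0345,0,0,1,0,0,0,0,0,0.035,1,0,0,0,0,0,0.035,1,0,0,0,0,0,0.025,1,0,0,0,0,0,0.012,1,0,0,0,0,0,0.003,1,0,0,0,0,0,0,1]
}}

```text
time_s: 16.38
tcp_pos: [0.5327, 0.0864, -0.001]
ee_rot: [[-0.789, 0.615, -0.002], [0.615, 0.789, -0.001], [0.001, -0.002, -1.0]]
wrist_force: [0.5, 1.0, -0.7]
gripper_width: 1.002
gripper_force: 0.0
```

Request:
{"fn": "drive_tool", "kwargs": {
  "steps": [0,0,0,0,0,0,0,0,0,0,0,0,0,0,0,0,0,0,0,0,0,0,0,0,0,0,0,0,0,0,0,0,0,0,0,0,0,0,0,0,0,0,0,0,0,0,0,0,0,0,0,0,0,0,0,0,0,0,0,0,0,0,0,0,0,0,0,0,0,0]
}}

```text
time_s: 17.22
tcp_pos: [0.5333, 0.0868, 0.0001]
ee_rot: [[-0.788, 0.615, 0.0], [0.615, 0.788, 0.0], [-0.0, 0.0, -1.0]]
wrist_force: [0.1, 0.5, 1.0]
gripper_width: 0.458
gripper_force: 30.0
```

```bash
python3 -c "
from h import *
go(G(.028,.32),.04,-78.05);fg()"
```

```text
t 17.22 p [5.333e-01 8.680e-02 1.000e-04] gauge 0.1076 0.263 yaw 142.03 tilt [0.0001 0.    ] j [  26.4   27.8  -25.4    0.   -36.8 -154.4] F [0.1 0.5 1. ]
turn tool z rad 3.8412 then shift [-0.057   0.0796 -0.0399]
F gauge [0.2 0.4 1. ] grip 30.0 0.458
```

Request:
{"fn": "drive_tool", "kwargs": {
  "steps": [0,0,0,0,0,-0.02,0,0,0,0,0,0,-0.02,0,0,0,-0.122,0,0,0,0,0,0,-0.122,0,0,0,0,0,0,-0.122,0,0,0,0,0,0,-0.122,0,0,0,0,0,0,-0.122,0,0,0,0,0,0,-0.122,0,0,0,0,0,0,-0.122,0,0,0,0,0,0,-0.122,0,0,0,0]
}}

```text
time_s: 18.05
tcp_pos: [0.5326, 0.0866, 0.0393]
ee_rot: [[-0.95, -0.313, -0.001], [-0.313, 0.95, -0.0], [0.001, 0.0, -1.0]]
wrist_force: [-0.3, -0.5, -2.4]
gripper_width: 0.458
gripper_force: 30.0
```

Request:
{"fn": "drive_tool", "kwargs": {
  "steps": [0,0,-0.122,0,0,0,0,0,0,-0.122,0,0,0,0,0,0,-0.122,0,0,0,0,0,0,-0.122,0,0,0,0,0,0,-0.122,0,0,0,0,0,0,-0.122,0,0,0,0,0,0,-0.122,0,0,0,0,0,0,-0.122,0,0,0,0,0,0,-0.122,0,0,0,0,0,0,-0.122,0,0,0,0]
}}

```text
time_s: 18.88
tcp_pos: [0.5325, 0.0866, 0.0392]
ee_rot: [[-0.032, -0.999, -0.002], [-0.999, 0.032, -0.0], [0.0, 0.002, -1.0]]
wrist_force: [-0.6, -0.6, -2.2]
gripper_width: 0.457
gripper_force: 30.0
```

Request:
{"fn": "drive_tool", "kwargs": {
  "steps": [0,0,-0.122,0,0,0,0,0,0,-0.122,0,0,0,0,0,0,0,0,0,0,0]
}}

```text
time_s: 19.13
tcp_pos: [0.5327, 0.0866, 0.0393]
ee_rot: [[0.207, -0.978, -0.001], [-0.978, -0.207, -0.0], [-0.0, 0.001, -1.0]]
wrist_force: [0.6, -0.3, -2.5]
gripper_width: 0.456
gripper_force: 30.0
```

```bash
python3 -c "
from h import *
go(G(.028,.30),.0005,-78.05);fg()"
```

```text
t 19.13 p [0.5327 0.0866 0.0393] gauge 0.107 0.263 yaw -78.07 tilt [-0.0012 -0.0002] j [ 26.4  24.4 -23.5  -0.  -42.1 -14.5] F [ 0.6 -0.3 -2.5]
turn tool z rad -0.0004 then shift [-0.037   0.079   0.0388]
F gauge [ 0.5 -0.5 -2.5] grip 30.0 0.456
```

Request:
{"fn": "drive_tool", "kwargs": {
  "steps": [0,0,0,-0.006,0.026,0,0,0,0,0,-0.004,0.026,0,0,0,0,0,0,0.027,0,0,0,0,0,0,0,0.02,0,0,0,0,0,0,0.013,0,0,0,0,0,0,0.003,0,0,0,0,0,0,0,0,0,0,0,0,0,0,0]
}}

```text
time_s: 19.8
tcp_pos: [0.4543, 0.0805, 0.0041]
ee_rot: [[0.204, -0.979, 0.0], [-0.979, -0.204, -0.0], [0.0, -0.0, -1.0]]
wrist_force: [0.1, 0.0, -2.7]
gripper_width: 0.458
gripper_force: 30.0
```

```bash
python3 - <<'E'
from h import *
go(G(.02,.13),.0001,-78.05);fg()
s=r.capture("top");m=np.uint8(s[200:290,300:420].min(2)>190)
for c in cv2.findContours(m,0,2)[0]:
    if cv2.contourArea(c)>60:
        W=ray("top",(c+[300,200])[:,0,:],.041)[:,:2];q=W-O;print(cv2.minAreaRect(W.astype(np.float32)),np.percentile(q@gx,[0,3,97,100]),(q@gy).min())
E
```

```text
t 19.8 p [0.4543 0.0805 0.0041] gauge 0.0291 0.2732 yaw -78.24 tilt [ 0.0001 -0.0001] j [ 30.3  21.8 -36.3   0.  -31.8 -18.6] F [ 0.1  0.  -2.7]
turn tool z rad -0.0033 then shift [0.1432 0.0091 0.004 ]
F gauge [ 0.1  0.  -2.7] grip 30.0 0.458
((0.47108030319213867, 0.0004981718957424164), (0.03964197263121605, 0.09390060603618622), 11.945825576782227) [0.00912551 0.00917549 0.04835004 0.04876845] 0.14450388822857113
```

Request:
{"fn": "drive_tool", "kwargs": {
  "steps": [0,0,-0.003,0,0,0.003,0,0,0,0,0,0.003,0.001,0,0,0,0,0,0.003,0,0,0,0,0,0.015,0,0,0,0,0,0,0.015,0,0,0,0,0,0,0.015,0,0,0,0,0,0,0.015,0,0,0,0,0,0,0,0,0,0]
}}

```text
time_s: 20.52
tcp_pos: [0.4602, 0.0187, 0.0001]
ee_rot: [[0.205, -0.979, -0.0], [-0.979, -0.205, -0.0], [0.0, 0.0, -1.0]]
wrist_force: [1.0, -1.1, -1.6]
gripper_width: 0.46
gripper_force: 30.0
```

```bash
python3 -c "
from h import *
go(G(.02,.13),.0001,-78.05);fg()"
```

```text
t 20.52 p [4.602e-01 1.870e-02 1.000e-04] gauge 0.0221 0.2115 yaw -78.15 tilt [-0.0003 -0.0003] j [ 22.6  22.2 -36.6   0.  -31.2 -10.8] F [ 1.  -1.1 -1.6]
turn tool z rad -0.0017 then shift [0.0815 0.0021 0.    ]
F gauge [ 0.8 -1.3 -1.6] grip 30.0 0.46
```

Request:
{"fn": "drive_tool", "kwargs": {
  "steps": [0,0,0,0.008,0.001,0.0005,0,0,0,0,0.01,0.001,0,0,0,0,0,0.01,0.0005,0,0,0,0,0,0.01,0,0,0,0,0,0,0.01,0,0,0,0,0,0,0.01,0,0,0,0,0,0,0.006,0,0,0,0,0,0,0,0,0,0]
}}

```text
time_s: 21.18
tcp_pos: [0.4725, -0.0442, 0.0]
ee_rot: [[0.207, -0.978, 0.002], [-0.978, -0.207, -0.0], [0.001, -0.002, -1.0]]
wrist_force: [1.5, -3.2, 3.6]
gripper_width: 0.453
gripper_force: 30.0
```

```bash
python3 -c "
from h import *
go(G(.02,.13),.0001,-78.05);fg()"
```

```text
t 21.18 p [ 0.4725 -0.0442  0.    ] gauge 0.0211 0.1474 yaw -78.03 tilt [ 0.0018 -0.0004] j [ 14.4  23.2 -34.8   0.1 -32.   -2.5] F [ 1.5 -3.2  3.6]
turn tool z rad 0.0003 then shift [ 0.0174  0.0011 -0.0001]
F gauge [ 0.8 -3.4  3.6] grip 30.0 0.453
```

Request:
{"fn": "drive_tool", "kwargs": {
  "steps": [0,0,0,0.005,0.0005,0,0,0,0,0,0.004,0.0005,0,0,0,0,0,0.004,0,0,0,0,0,0,0.003,0,0,0,0,0,0,0,0,0,0]
}}

```text
time_s: 21.6
tcp_pos: [0.4756, -0.0588, 0.0]
ee_rot: [[0.208, -0.978, 0.004], [-0.978, -0.208, 0.0], [0.0, -0.004, -1.0]]
wrist_force: [2.7, 2.2, 4.4]
gripper_width: 0.46
gripper_force: 30.0
```

```bash
python3 -c "
from h import *
go(G(.02,.13),.0001,-78.05);fg()"
```

```text
t 21.6 p [ 0.4756 -0.0588  0.    ] gauge 0.0211 0.1325 yaw -77.98 tilt [0.0037 0.0004] j [ 12.4  23.4 -34.2   0.  -32.1  -0.5] F [2.7 2.2 4.4]
turn tool z rad 0.0012 then shift [ 0.0025  0.0011 -0.0001]
F gauge [3.1 1.6 4.4] grip 30.0 0.46
```

Request:
{"fn": "drive_tool", "kwargs": {
  "steps": [0,0,0,0.002,0,0,0,0,0,0,0.0015,0,0,0,0,0,0,0,0,0,0]
}}

```text
time_s: 21.85
tcp_pos: [0.4762, -0.0616, 0.0001]
ee_rot: [[0.208, -0.978, 0.004], [-0.978, -0.208, 0.001], [0.0, -0.004, -1.0]]
wrist_force: [1.7, 4.7, 4.3]
gripper_width: 0.452
gripper_force: 30.0
```

Request:
{"fn": "drive_tool", "kwargs": {
  "steps": [0,0,0,0.0015,0,0,0,0,0,0,0,0,0,0]
}}

```text
time_s: 22.02
tcp_pos: [0.4765, -0.063, 0.0001]
ee_rot: [[0.209, -0.978, 0.004], [-0.978, -0.209, 0.001], [-0.0, -0.004, -1.0]]
wrist_force: [2.4, 5.2, 5.0]
gripper_width: 0.456
gripper_force: 30.0
```

```bash
python3 -c "
from h import *
go(G(.02,.13),.0001,-78.05);fg()"
```

```text
t 22.02 p [ 4.765e-01 -6.300e-02  1.000e-04] gauge 0.0211 0.1283 yaw -77.96 tilt [0.0036 0.0008] j [ 11.9  23.5 -34.   -0.  -32.3   0.2] F [2.4 5.2 5. ]
turn tool z rad 0.0016 then shift [-0.0017  0.0011 -0.    ]
F gauge [3.5 4.6 5. ] grip 30.0 0.456
```

Request:
{"fn": "drive_tool", "kwargs": {
  "steps": [0,0,0,0.0015,0,0,0,0,0,0,0,0,0,0]
}}

```text
time_s: 22.18
tcp_pos: [0.4766, -0.0634, 0.0001]
ee_rot: [[0.208, -0.978, 0.004], [-0.978, -0.208, 0.002], [-0.001, -0.004, -1.0]]
wrist_force: [0.3, 11.6, 5.9]
gripper_width: 0.455
gripper_force: 30.0
```

Request:
{"fn": "drive_tool", "kwargs": {
  "steps": [0,0,0,0.001,0,0,0,0,0,0,0,0,0,0]
}}

```text
time_s: 22.35
tcp_pos: [0.4766, -0.0635, 0.0001]
ee_rot: [[0.208, -0.978, 0.003], [-0.978, -0.208, 0.003], [-0.002, -0.004, -1.0]]
wrist_force: [-1.3, 17.4, 7.5]
gripper_width: 0.459
gripper_force: 30.0
```

```bash
python3 -c "
from h import *
go(G(.02,.13),.0001,-78.05);fg()"
```

```text
t 22.35 p [ 4.766e-01 -6.350e-02  1.000e-04] gauge 0.0211 0.1277 yaw -77.97 tilt [0.0034 0.0028] j [ 11.7  23.6 -33.8  -0.2 -32.4   0.5] F [-1.3 17.4  7.5]
turn tool z rad 0.0014 then shift [-0.0023  0.0011 -0.    ]
F gauge [ 2.4 17.3  7.5] grip 30.0 0.459
```

The prism is home again: force rose to 17 N with no further motion. I release, lift clear and check.

Request:
{"fn": "drive_tool", "kwargs": {
  "steps": [0,0,0,0,0,0,0.55,0,0,0,0,0,0,0.65,0,0,0,0,0,0,0.8,0,0,0,0,0,0,1,0,0,0,0,0,0,1,0,0,0,0,0,0,1,0,0,0,0,0,0,1,0,0,0,0,0,0,1,0,0,0,0,0,0,1]
}}

```text
time_s: 23.1
tcp_pos: [0.4751, -0.066, -0.0006]
ee_rot: [[0.208, -0.978, -0.0], [-0.978, -0.208, -0.0], [0.0, 0.0, -1.0]]
wrist_force: [-0.1, -0.6, 0.2]
gripper_width: 0.98
gripper_force: 0.0
```

Request:
{"fn": "drive_tool", "kwargs": {
  "steps": [0,0,0,0,0,-0.01,1,0,0,0,0,0,-0.02,1,0,0,0,0,0,-0.035,1,0,0,0,0,0,-0.035,1,0,0,0,-0.035,0,-0.02,1,0,0,0,-0.035,0,-0.02,1,0,0,0,-0.035,0,0,1,0,0,0,-0.035,0,0,1,0,0,0,-0.035,0,0,1,0,0,0,-0.03,0,0,1]
}}

```text
time_s: 23.93
tcp_pos: [0.4319, 0.1364, 0.1399]
ee_rot: [[0.209, -0.978, 0.001], [-0.978, -0.209, 0.001], [-0.001, -0.001, -1.0]]
wrist_force: [0.9, -0.8, 0.0]
gripper_width: 0.999
gripper_force: 0.0
```

Request:
{"fn": "drive_tool", "kwargs": {
  "steps": [0,0,0,-0.035,0,0,1,0,0,0,-0.035,0,0,1,0,0,0,0,0,0,1]
}}

```text
time_s: 24.18
tcp_pos: [0.4179, 0.2078, 0.1399]
ee_rot: [[0.214, -0.977, 0.002], [-0.977, -0.214, 0.002], [-0.001, -0.002, -1.0]]
wrist_force: [-0.1, 0.3, 0.1]
gripper_width: 1.001
gripper_force: 0.0
```

```bash
python3 - <<'E'
from h import *
fg()
s=r.capture("top");m=np.uint8(s[200:290,300:440].min(2)>190)
for c in cv2.findContours(m,0,2)[0]:
    if cv2.contourArea(c)>60:
        W=ray("top",(c+[300,200])[:,0,:],.04)[:,:2];q=W-O;print(cv2.minAreaRect(W.astype(np.float32)),np.percentile(q@gx,[0,3,97,100]).round(4),np.percentile(q@gy,[0,3,97,100]).round(4))
v=r.capture("scene")
cv2.imwrite("pics/end.png",np.hstack([cv2.resize(s[205:285,340:440],(500,400),interpolation=cv2.INTER_CUBIC),cv2.resize(v[230:330,180:255],(300,400),interpolation=cv2.INTER_CUBIC)]))
E
```

```text
F gauge [-0.   0.3  0.1] grip 0.0 1.001
((0.48591259121894836, -0.11092496663331985), (0.039806462824344635, 0.1593090444803238), 12.25355339050293) [0.0001 0.001  0.0402 0.0405] [-0.0003  0.0015  0.1588  0.1591]
```

View pics/end.png

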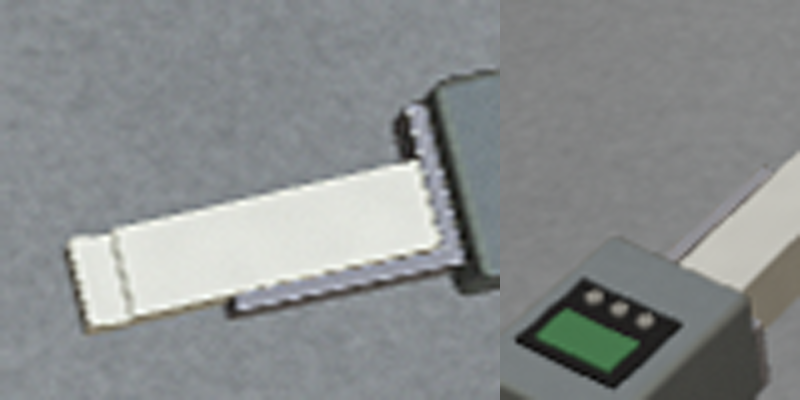

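The prism sits at gauge x 0.000–0.040, y 0.000–0.159, plain end against the wall and notch at the free end, and the gripper is clear. I hand the job in.

```bash
python3 -c "
from station import r
print(r.finish_job())"
```

```text
the job is handed in; nothing more can be done
None
```

The prism was gauged notched end first, drawn out, set down on the open bench, regripped by its other end and slid home plain end first. It was released flush against the wall and fence, and the job was handed in at about 24 s; the hand-in gave back no verdict.

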